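# Take the perch out of the hatchling tub and hold it over the wash tray

### The arm

A 6-joint arm with a two-finger parallel gripper is mounted at the origin on the work surface. World frame = base frame: x ahead of the robot, y to its left, z up, the work surface at z = 0. Lengths are in m, angles in rad, forces in N, time in s.
With the tool pointing down it reaches from about 0.25 to 0.775 m from the base axis. Payload 4 kg.
Tool frame: the origin (TCP) lies at the centre of the arm's flange, where the gripper is bolted on; the fingertips stand 199 mm ahead of it and the grasp point (between the pads) lies 180 mm ahead of it; z points along the fingers, y is the line along which they close (so a half turn about z gives the same grasp; the last joint's range is limited). The gripper opens to 94 mm and grips with 3 to 60 N. Pads are 16 mm wide; open, the fingers measure 119 mm over their backs; the gripper's body (75 mm by 177 mm) begins 78 mm behind the grasp point.
Start: joints at [-1.298, 0.087, 1.371, -0, 1.684, -0.103], TCP at [0.202, -0.512, 0.405] pointing down, gripper open.
Joint ranges: [-3.1, 3.1], [-0.76, 2.03], [0.27, 2.55], [-1.08, 4.22], [0.17, 2.65], [-2.57, 2.57]. Speed limits (rad/s): [2.79, 2.79, 3.14, 3.14, 3.14, 3.14].

### API

Orientations are given as [roll, pitch, yaw] about the fixed x, y, z axes, in that order (R = Rz(yaw) Ry(pitch) Rx(roll)).
In Python, from bench import robot, eyes, models gives the robot as it stands.
- The arm moves only by the tool step_arm, never from a script. Its argument "commands" is a list that holds one entry, the list of rows, each a list of 7 numbers: the shift along the tool's x, y, z in mm, then the turn, a rotation vector about the tool's x, y, z in rad, then the finger opening in mm, from 0 to 94. In form: [[[tx, ty, tz, wx, wy, wz, gripper], ...]]. A call has 1 to 20 rows; each row shifts and turns the commanded pose from where the row before left it, along the tool's axes as they then stand; what a row does not reach is not made up. A row lasts 1/8 s, in which the tool goes at most 62.5 mm and 10.7 degrees, less where a joint would pass 70% of its speed; a pose out of reach is approached as far as the arm can. A call is refused whole if a number of a shift passes 62.5 or a number of a turn 0.188, either way. A call with a gripper value outside its range is refused whole. The fingers move at their own pace and stop on an object; the grip force is fixed at half the most. Time passes only in rows, so rows that do not move let the fingers close. It gives the time, the measured TCP pose, the force, the opening and the grip force at its end, in the units of the state.
- robot.get_obs(): the state, without advancing time (a new reading comes with each control period).
- eyes.snapshot(name): name is "scene" or "top"; returns a dict with "color" (480x640x3 uint8, red, green, blue), "camera_matrix" (3x3 intrinsics, pixels), "eye" and "rotation" of the camera in the world. Camera axes: x right, y up, looking along -z (the intrinsics and any distortion apply to the point x, -y, -z); pixel columns grow to the right and rows downward; lengths in m; the calibration is good to about 2 mm. A picture is of the moment at which its call begins. There is no depth.
- robot.close_job(): hands the job in; it is judged then, once.
Trained networks look in a picture, given as the dict that the camera call returned (one of the last four; its "shot" number tells which), for a name from the list of things; names that differ only in an ending like _2 or _b are one class to them, and where a whole thing is asked for, a point or a joint stands for the part that bears it (a point fixed in the world has none). Each returns a list of dicts, best first, with "confidence" (0 to 1); they miss things now and then, are a little off and sometimes report something else, mostly with a low value. They report only what shows in the picture. A call takes as long as a camera call.
- models.masks_of(picture, query): "mask" (480x640 bool, what is visible of it) and "xy" ([column, row] in pixels, amid what is visible of it).
- models.tip_of(picture, query): "xy" ([column, row] in pixels: a listed point, or the origin of a listed thing).
The state is a dict: "time": time; "joint_positions": joint angles; "qvel": joint speeds; "joint_torque": joint torques, N m; "tool_pos": TCP position; "ee_rot": TCP orientation; "wrist_force": force on the tool from outside, world axes, zero at the start; "wrist_torque": the same for the moment, N m; "width": finger opening in m; "finger_force": force on a finger pad.
Only numpy, scipy, OpenCV 4.12 (cv2) and the standard library are available. Lean on these libraries where they do the work, as an engineer would, in place of code of your own. Each camera call takes 0.05 s, during which the arm holds its last target. There are 200 camera calls.

### The job

Take the long wooden perch out of the clear hatchling tub: it is longer than the opening in the tub's cover, so tilt it and bring one end out before the other, without forcing it against the tub. Then hold it level, roughly a hand's breadth (10 to 20 cm above the table) over the steel wash tray with the whole perch above the tray, ready to be sprayed. Finish while still holding it there, and leave the cup, bottle, jar and brush where they are.

Things in the scene. Friction and masses are not known exactly. Their poses are not given: they have to be found in the camera images.
- tub: Clear plastic rearing tub fixed to the table, 388 mm long (its x axis), 208 mm wide (y), walls 4 mm thick and 150 mm tall, inside 380 x 200 mm; origin at the centre of its underside on the table, z up. Its white floor is 8 mm above the table. A small fixed dish (44 mm across, top 26 mm above the table) stands inside in the corner at x = 150, y = -68 mm.
- opening (a point): Centre of the opening in the tub's rigid white cover frame, level with the frame's top, 156 mm above the table and right above the tub's origin; axes as the tub's. The opening is 225 mm along x by 150 mm along y. The frame is 6 mm thick (150 to 156 mm above the table), 400 x 220 mm outside, and hides 78 mm of the inside at each end in x.
- rest_a (a point): Where the perch lies on one of the tub's two fixed wooden rests: 75 mm from the tub's centre along its +x, 60 mm above the table. The rest is a post 14 mm (x) by 34 mm (y) up from the floor, with small cheeks at both sides of the perch, 22 mm apart, that rise to 72 mm above the table.
- rest_b (a point): The same for the other rest, 75 mm from the tub's centre along its -x.
- perch_mid (a point): Centre of the perch, half-way along, on its axis; x runs along it. A loose dark brown wooden dowel, 18 mm thick, 280 mm long over two black rubber end caps (22 mm thick, 12 mm long), 50 to 100 g, balanced at its centre. At first it lies level on the rests along the tub's x axis, its axis 69 mm above the table, its centre within 15 mm of the tub's, both ends under the cover.
- perch_end_a (a point): End point of the perch on its axis, 140 mm from its centre along its +x.
- perch_end_b (a point): The other end point of the perch, 140 mm from its centre along its -x.
- tray: Shallow open steel wash tray fixed to the table, 340 mm long (its x axis), 200 mm wide (its y axis), rim 35 mm above the table, walls 5 mm; origin at the centre of its underside, z up. It stands to one side of the tub, on the left or on the right.
- water_cup: Bystander: small clear glass cup, 68 mm across, 65 mm tall. Origin at the centre of its underside.
- cleaner: Bystander: white cleaner bottle, 64 mm across, 170 mm tall. Origin at the centre of its underside.
- feed_jar: Bystander: clear glass jar with a steel cap, 72 mm across, 90 mm tall. Origin at the centre of its underside.
- scrub_brush: Bystander: hand brush lying on the table. Origin at the centre of its underside.

How it is judged:
On the way, in this order (a step that is already met when the one before it is completed fails the run):
1. one end of the perch is out above the cover while the other is still inside the tub (((height (world z) of perch_end_a above 0.16 m and height (world z) of perch_end_b below 0.145 m and horizontal distance between perch_mid and tub below 0.15 m) or (height (world z) of perch_end_b above 0.16 m and height (world z) of perch_end_a below 0.145 m and horizontal distance between perch_mid and tub below 0.15 m))), for 0.1 s.
2. the whole perch is out, above the cover (height (world z) of each of perch_end_a, perch_end_b above 0.16 m), for 0.1 s.
At the end, for the whole second after the job is handed in: The perch is held by the fingers and by nothing else, at rest (under 3 cm/s), level within 15 degrees, both its ends 90 to 270 mm above the table and inside the outline of the tray seen from above (340 x 200 mm) (height (world z) of perch_end_a between 0.09 and 0.27 m and x of perch_end_a in the frame of tray between -0.17 and 0.17 m and y of perch_end_a in the frame of tray between -0.1 and 0.1 m and height (world z) of perch_end_b between 0.09 and 0.27 m and x of perch_end_b in the frame of tray between -0.17 and 0.17 m and y of perch_end_b in the frame of tray between -0.1 and 0.1 m and angle between perch_mid's own x axis and vertical between 1.309 and 1.833 rad and contact force between perch and the fingers above 0.5 N and contact force between perch and tub below 0.2 N and contact force between perch and tray below 0.2 N and linear speed of perch below 0.03 m/s and angular speed of perch below 0.3 rad/s); the arm keeps its last pose, push and grip.
It fails at once if the perch is forced against the tub (over 35 N) (contact force between perch and tub above 35 N).
It fails at once if the robot presses hard on the tub (over 40 N) (contact force between any of the arm, the fingers and tub above 40 N).
It fails at once if the cup, bottle, jar or brush is moved by more than 3 cm (distance of any of water_cup, cleaner, feed_jar, scrub_brush from where it was at the start of the episode above 0.03 m).
It also fails if it takes over 51 s, if anything falls off the work surface, if the arm or the gripper's body presses on something with over 40 N, if the wrist force passes 120 N, or if a joint passes its speed limit or range.

## Working session

There is one attempt and no reset: what is moved stays moved. The work goes in short steps, Python scripts to look and compute and a tool call to move; the robot and the scene stay as the last step left them, time stands still between calls to the robot, and variables do not carry over. Pictures are saved under pics/ and viewed, at most 10 in all, crops included, and the job is handed in when it is done.

Besides the shell and the picture viewer there is one more tool, called after "Call:" as name(argument=value, ...) on one line, values as JSON. step_arm: Moves the arm, as the interface text tells. Its arguments: {"type":"object","properties":{"commands":{"type":"array"}},"required":["commands"]}

```bash
mkdir -p pics; cat > h.py <<'E'
import numpy as np, cv2
from bench import robot, eyes, models
from scipy.spatial.transform import Rotation as Rn
def ray(p,xy):
    K=np.array(p["camera_matrix"]);R=np.array(p["rotation"]);
    d=np.linalg.inv(K)@[xy[0],xy[1],1]; d=R@[d[0],-d[1],-d[2]]
    return np.array(p["eye"]),d
def at_z(p,xy,z):
    e,d=ray(p,xy); return e+d*(z-e[2])/d[2]
def proj(p,X):
    K=np.array(p["camera_matrix"]);R=np.array(p["rotation"])
    c=R.T@(np.array(X)-np.array(p["eye"])); v=K@[c[0],-c[1],-c[2]]; return v[:2]/v[2]
Z=dict(tub=0,opening=.156,rest_a=.06,perch_mid=.069,perch_end_a=.069,tray=0,water_cup=0,cleaner=0,feed_jar=0,scrub_brush=0)
E
python3 - <<'E'
from h import *
print(robot.get_obs())
for c in("top","scene"):
    p=eyes.snapshot(c); cv2.imwrite(f"pics/{c}0.png",p["color"][:,:,::-1])
    print(c,p["eye"],p.keys())
    for n,z in Z.items():
        for d in models.tip_of(p,n)[:3]: print(n,np.round(d["confidence"],2),np.round(d["xy"]),np.round(at_z(p,d["xy"],z),3))
E
```

```text
{'time': 0.0, 'joint_positions': array([-1.29805096e+00,  8.79686210e-02,  1.37222974e+00, -1.09935474e-05,
        1.68357294e+00, -1.03088939e-01]), 'qvel': array([-0.00013787, -0.00031306,  0.00076129, -0.00036216, -0.00191056,
       -0.00017282]), 'joint_torque': array([ 4.45300775e-04, -3.40183926e+01, -3.02423751e+01,  7.19132717e-02,
        3.31149227e-02, -1.79520803e-04]), 'tool_pos': array([ 0.2018491 , -0.51151265,  0.40350868]), 'ee_rot': array([-3.13942445e+00, -2.13328123e-04,  3.75832846e-01]), 'wrist_force': array([0.01735163, 0.85200252, 0.398957  ]), 'wrist_torque': array([-0.06255679, -0.0579973 , -0.01225072]), 'finger_force': 0.0, 'width': 0.09390808605657737}
top [ 0.38420323 -0.0061989   1.46820169] dict_keys(['color', 'camera_matrix', 'eye', 'rotation', 'shot'])Traceback (most recent call last):
  File "<stdin>", line 7, in <module>
  File "h.py", line 9, in at_z
    e,d=ray(p,xy); return e+d*(z-e[2])/d[2]
                                       ~^^^
IndexError: invalid index to scalar variable.
```

View pics/top0.png

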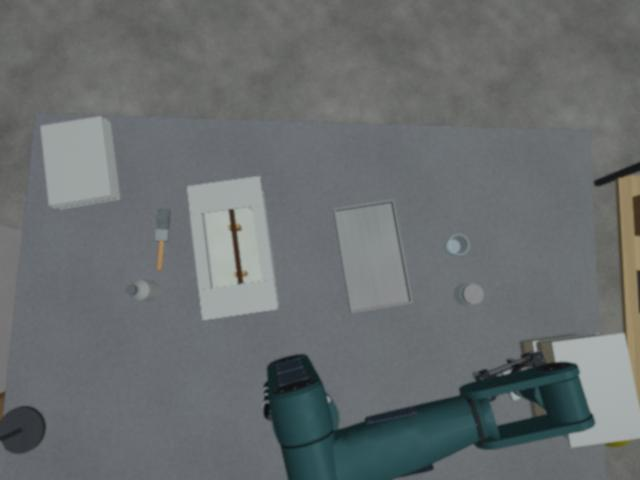

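```bash
cat > /tmp/a.py <<'E'
from h import *
for c in("top","scene"):
    p=eyes.snapshot(c); cv2.imwrite(f"pics/{c}0.png",p["color"][:,:,::-1])
    print(c,p["eye"],p["rotation"],p["camera_matrix"])
E
python3 /tmp/a.py
```

```text
top [ 0.38420323 -0.0061989   1.46820169] [ 0.11861718 -0.01219998 -1.54414133] [[447.42769086   0.         315.78466668]
 [  0.         447.42769086 243.30111199]
 [  0.           0.           1.        ]]
scene [ 1.0784203  -0.91881821  1.35883759] [0.71715724 0.00319711 0.52518536] [[529.72914766   0.         318.52456446]
 [  0.         529.72914766 250.78541048]
 [  0.           0.           1.        ]]
```

View pics/scene0.png

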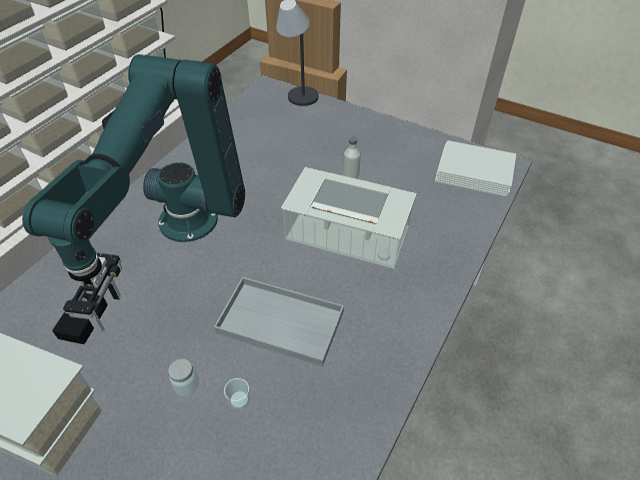

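The scene view shows the tub at (350,215), with the perch partly visible through the opening. The tray is at (280,320), between the tub and the jar and cup. Rotations are roll-pitch-yaw.

```bash
sed -i 's/R=np.array(p\["rotation"\])/R=Rn.from_euler("xyz",p["rotation"]).as_matrix()/' h.py
python3 - <<'E'
from h import *
for c in("top","scene"):
    p=eyes.snapshot(c)
    for n,z in Z.items():
        for d in models.tip_of(p,n)[:2]: print(n,np.round(d["confidence"],2),np.round(d["xy"],1),np.round(at_z(p,d["xy"],z),3))
    for n in("perch_mid","tub","tray"):
        for d in models.masks_of(p,n)[:1]:
            m=d["mask"].astype(np.uint8); cn=max(cv2.findContours(m,0,2)[0],key=cv2.contourArea)
            z=dict(perch_mid=.069,tub=.156,tray=.035)[n]
            w=np.array([at_z(p,q[0],z)[:2] for q in cn])
            r=cv2.minAreaRect((w*1000).astype(np.float32)); print("mask",c,n,m.sum(),d["confidence"],r)
E
```

```text
tub 0.86 [237.7 251.1] [0.527 0.237 0.   ]
opening 0.89 [232.3 247.8] [0.521 0.227 0.156]
rest_a 0.76 [230.5 226.5] [0.599 0.253 0.06 ]
rest_a 0.6 [240.8 272.5] [0.454 0.214 0.06 ]
perch_mid 0.65 [233.7 245. ] [0.539 0.239 0.069]
perch_end_a 0.94 [236.7 294.8] [0.384 0.222 0.069]
perch_end_a 0.7 [229.8 206.8] [0.66  0.257 0.069]
tray 0.93 [369.6 256.4] [ 0.521 -0.198  0.   ]
tray 0.32 [232.6 227.2] [0.606 0.257 0.   ]
water_cup 0.82 [452.9 245.9] [ 0.564 -0.474  0.   ]
water_cup 0.33 [232.4 222.8] [0.62  0.259 0.   ]
cleaner 0.82 [150.8 291. ] [0.389 0.512 0.   ]
feed_jar 0.63 [464.  293.4] [ 0.408 -0.509  0.   ]
feed_jar 0.6 [152.2 290.5] [0.39  0.508 0.   ]
scrub_brush 0.69 [163.  242.5] [0.548 0.483 0.   ]
mask top tub 9897 0.88 ((524.5447998046875, 229.11431884765625), (405.394775390625, 230.3079376220703), 9.413383483886719)
mask top tray 6518 0.95 ((521.3787841796875, -199.87677001953125), (343.1559753417969, 202.5148468017578), 10.738533973693848)
tub 0.85 [347.2 230.6] [0.521 0.236 0.   ]
opening 0.91 [350.5 199.7] [0.529 0.232 0.156]
rest_a 0.95 [324.9 211.6] [0.436 0.227 0.06 ]
rest_a 0.88 [369.6 227.8] [0.605 0.234 0.06 ]
perch_mid 0.58 [346.3 217.8] [0.518 0.229 0.069]
perch_end_a 0.38 [190.4 385.9] [ 0.455 -0.527  0.069]
tray 0.66 [280.7 321.3] [ 0.524 -0.2    0.   ]
water_cup 0.61 [240.9 398. ] [ 0.565 -0.465  0.   ]
cleaner 0.79 [353.1 176.3] [0.405 0.503 0.   ]
feed_jar 0.84 [190.  385.3] [ 0.419 -0.505  0.   ]
scrub_brush 0.67 [367.6 226.1] [0.573 0.292 0.   ]
mask scene tub 9311 0.87 ((539.8328857421875, 169.5583038330078), (412.5993957519531, 345.9434814453125), 10.422436714172363)
mask scene tray 6987 0.79 ((527.3812255859375, -211.56289672851562), (347.8702087402344, 218.7108154296875), 11.089905738830566)
```

```bash
cat > m.py <<'E'
from h import *
from scipy.optimize import minimize
p=eyes.snapshot("top"); im=p["color"]; g=im.astype(float)
gray=cv2.cvtColor(im,cv2.COLOR_RGB2GRAY).astype(float)
gr=cv2.GaussianBlur(cv2.magnitude(cv2.Sobel(gray,5,1,0),cv2.Sobel(gray,5,0,1)),(0,0),1.0)
def rect(c,yaw,l,w,z,n=80):
    t=np.linspace(-.5,.5,n); q=np.vstack([np.c_[t*l,t*0+s*w/2] for s in(1,-1)]+[np.c_[t*0+s*l/2,t*w] for s in(1,-1)])
    C,S=np.cos(yaw),np.sin(yaw); q=q@np.array([[C,S],[-S,C]])+c; return np.c_[q,np.full(len(q),z)]
def score(v,rs):
    s=0
    for l,w,z in rs:
        u=np.array([proj(p,X) for X in rect(v[:2],v[2],l,w,z,40)]).astype(np.float32)
        s-=cv2.remap(gr.astype(np.float32),u[:,:1],u[:,1:],1).mean()
    return s
for n,v0,rs in(("tub",[.525,.230,.17],[(.4,.22,.156),(.225,.15,.156)]),("tray",[.521,-.2,.187],[(.34,.2,.035)])):
    r=minimize(score,v0,args=(rs,),method="Nelder-Mead",options=dict(initial_simplex=np.array(v0)+np.vstack([[0,0,0],[.008,0,0],[0,.008,0],[0,0,.05]]))); print(n,r.x.round(4),r.fun)
    if n=="tub": tub=r.x
# perch: dark pixels within opening
ys,xs=np.where(gray<75); C,S=np.cos(tub[2]),np.sin(tub[2]); P=[]
for x,y in zip(xs,ys):
    X=at_z(p,(x,y),.078)[:2]-tub[:2]; q=[C*X[0]+S*X[1],-S*X[0]+C*X[1]]
    if abs(q[0])<.105 and abs(q[1])<.06: P.append(q)
P=np.array(P); k=np.polyfit(P[:,0],P[:,1],1); print("perch in tub frame y=kx+b",k.round(4),len(P),P.min(0),P.max(0))
big=cv2.resize(im[170:330,170:290],None,fx=4.5,fy=3.7,interpolation=2)[:,:,::-1].copy()
for l,w,z in[(.4,.22,.156),(.225,.15,.156)]:
    for X in rect(tub[:2],tub[2],l,w,z): u=proj(p,X); cv2.circle(big,(int((u[0]-169.5)*4.5),int((u[1]-169.5)*3.7)),1,(0,0,255),-1)
cv2.imwrite("pics/crop1.png",big)
E
python3 m.py
```

```text
Traceback (most recent call last):
  File "m.py", line 5, in <module>
    gr=cv2.GaussianBlur(cv2.magnitude(cv2.Sobel(gray,5,1,0),cv2.Sobel(gray,5,0,1)),(0,0),1.0)
                                      ~~~~~~~~~^^^^^^^^^^^^
cv2.error: OpenCV(4.12.0) /io/opencv/modules/imgproc/src/filter.simd.hpp:3096: error: (-213:The function/feature is not implemented) Unsupported combination of buffer format (=6), and destination format (=5) in function 'getLinearColumnFilter'
```

```bash
sed -i 's/Sobel(gray,5/Sobel(gray,6/g' m.py; python3 m.py
```

```text
tub [0.525  0.2305 0.1735] -153.93917846679688
tray [ 0.5199 -0.2024  0.1853] -45.99205780029297
perch in tub frame y=kx+b [ 0.0007 -0.0007] 228 [-0.10332991 -0.00898291] [0.10290128 0.00648964]
```

View pics/crop1.png

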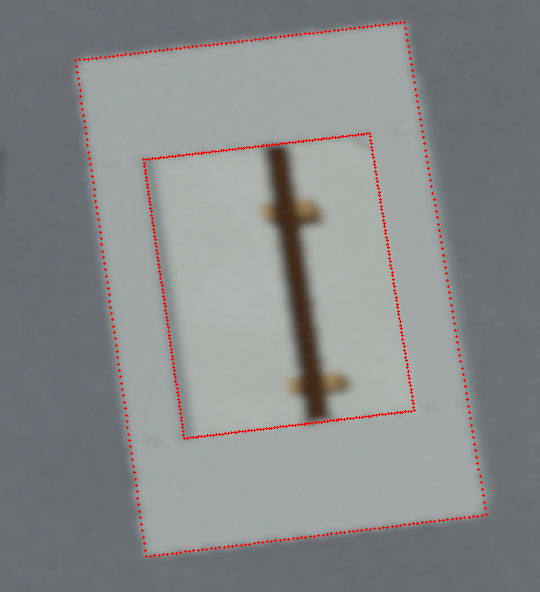

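The fit overlays the frame and opening exactly, and the perch lies on the tub's x axis. Next I'll try to see the perch's ends through the clear wall in the scene view.

```bash
python3 - <<'E'
from h import *
p=eyes.snapshot("scene"); im=p["color"]
big=cv2.resize(im[160:275,275:425],None,fx=5,fy=5,interpolation=2)[:,:,::-1].copy()
C,S=np.cos(.1735),np.sin(.1735)
for s in(-155,-140,-125,125,140,155):
    x=s/1000; u=proj(p,[.525+C*x,.2305+S*x,.069]); cv2.circle(big,(int((u[0]-274.5)*5),int((u[1]-159.5)*5)),3,(0,0,255),-1)
cv2.imwrite("pics/crop2.png",big)
E
```

```text
(no output)
```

View pics/crop2.png

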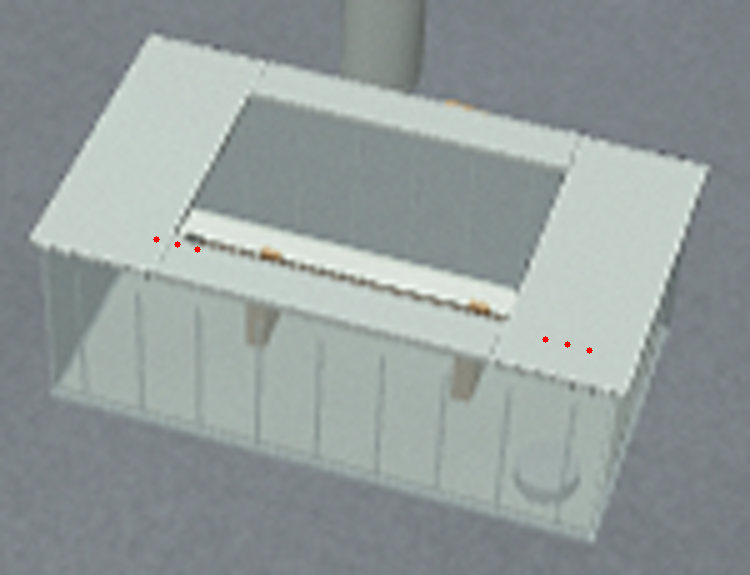

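Call:
step_arm(commands=[[[0,0,0,0,0,0.1,60],[0,0,0,0,0,0.1,60],[28,-42,-2,0,0,0,60],[28,-42,-2,0,0,0,60],[28,-42,-2,0,0,0,60],[28,-42,-2,0,0,0,60],[28,-42,-2,0,0,0,60],[28,-42,-2,0,0,0,60],[28,-42,-2,0,0,0,60],[28,-42,-2,0,0,0,60],[28,-42,-2,0,0,0,60],[28,-42,-2,0,0,0,60],[28,-42,-2,0,0,0,60],[28,-42,-2,0,0,0,60],[28,-42,-2,0,0,0,60],[28,-42,-2,0,0,0,60],[28,-42,-2,0,0,0,60],[28,-42,-2,0,0,0,60]]])

```text
time: 4.0
tool_pos: [0.5258, 0.2301, 0.4368]
ee_rot: [3.141, -0.0, 0.176]
wrist_force: [-0.4, -0.4, 0.3]
width: 0.0601
finger_force: 0.0
```

```bash
cat > d.py <<'E'
# remaining move in tool axes to a target: grasp point in tub(or tray) frame [mm], tilt about frame y [deg]
from h import *
import sys
F=dict(tub=(.525,.2305,.1735),tray=(.5199,-.2024,.1853))
def delta(fr,x,z,tilt,y=0):
    o=robot.get_obs(); X,Y,W=F[fr]; C,S=np.cos(W),np.sin(W)
    Rf=Rn.from_euler("z",W); Rt=Rf*Rn.from_euler("y",-tilt,degrees=True)*Rn.from_euler("x",np.pi)
    g=np.array([X,Y,0])+Rf.apply([x/1000,y/1000,z/1000]); t=g-Rt.apply([0,0,.18])
    Rc=Rn.from_euler("xyz",o["ee_rot"]); gc=np.array(o["tool_pos"])+Rc.apply([0,0,.18])
    print("t",round(o["time"],2),"grasp in frame",(Rf.inv().apply(gc-[X,Y,0])*1000).round(1),"tilt err vec",(Rc.inv()*Rt).as_rotvec().round(4),
     "tool d mm",(Rc.inv().apply(t-o["tool_pos"])*1000).round(1),"F",np.round(o["wrist_force"],1),"w",round(o["width"]*1000,1),"ff",round(o["finger_force"],1),"q",np.round(o["joint_positions"],2))
delta(sys.argv[1],*map(float,sys.argv[2:]))
E
python3 d.py tub 3 250 0
```

```text
t 4.0 grasp in frame [  0.8  -0.6 256.8] tilt err vec [ 0.0003 -0.0004  0.0025] tool d mm [ 2.2 -0.6  6.8] F [-0.4 -0.4  0.3] w 60.1 ff 0.0 q [ 0.31  0.14  1.25 -0.    1.75  1.71]
```

Call:
step_arm(commands=[[[2,-0.6,40,0,0,0.0025,60],[0,0,40,0,0,0,60],[0,0,40,0,0,0,60],[0,0,25,0,0,0,60],[0,0,15,0,0,0,60],[0,0,10,0,0,0,60],[0,0,4,0,0,0,60],[0,0,0,0,0,0,60],[0,0,0,0,0,0,60]]])

```text
time: 5.12
tool_pos: [0.5276, 0.2294, 0.2637]
ee_rot: [-3.141, -0.002, 0.173]
wrist_force: [-0.1, -0.0, 0.6]
width: 0.0601
finger_force: 0.0
```

```bash
python3 d.py tub 3 82 0
```

```text
t 5.12 grasp in frame [ 2.7 -1.5 83.7] tilt err vec [-0.0002 -0.0019 -0.0002] tool d mm [ 0.7 -1.5  1.7] F [-0.1 -0.   0.6] w 60.1 ff 0.0 q [ 0.31  0.21  1.51 -0.    1.41  1.71]
```

Call:
step_arm(commands=[[[0,-1,1.5,0,0,0,40],[0,0,0,0,0,0,10],[0,0,0,0,0,0,10],[0,0,0,0,0,0,10],[0,0,0,0,0,0,10],[0,0,0,0,0,0,10],[0,0,0,0,0,0,10]]])

```text
time: 6.0
tool_pos: [0.5271, 0.2304, 0.2612]
ee_rot: [-3.141, -0.0, 0.173]
wrist_force: [-0.3, 0.3, -0.0]
width: 0.0169
finger_force: 30.0
```

```bash
python3 d.py tub 3 132 0
```

```text
t 6.0 grasp in frame [ 2.1 -0.5 81.2] tilt err vec [-0.0001 -0.0001 -0.0002] tool d mm [  0.9  -0.5 -50.8] F [-0.3  0.3 -0. ] w 16.9 ff 30.0 q [0.31 0.21 1.52 0.   1.41 1.71]
```

Call:
step_arm(commands=[[[0,0,-10,0,0,0,10],[0,0,-20,0,0,0,10],[0,0,-18,0,0,0,10],[0,0,0,0,0,0,10],[-15,0,0,0,0,0,10],[-15,0,0,0,0,0,10],[0,0,0,0,0,0,10],[0,0,0,0,0,0,10]]])

```text
time: 7.0
tool_pos: [0.4973, 0.2251, 0.309]
ee_rot: [3.141, -0.0, 0.173]
wrist_force: [-0.1, 0.1, -1.2]
width: 0.0172
finger_force: 30.0
```

```bash
python3 d.py tub -38 132 0; python3 - <<'E'
from h import *
p=eyes.snapshot("top"); im=p["color"]
a=cv2.resize(im[170:330,170:290],None,fx=4,fy=3.7,interpolation=2)
C,S=np.cos(.1735),np.sin(.1735)
for s in(100,112):
    x=s/1000
    u=proj(p,[.525+C*x,.2305+S*x,.117]); print(s,u)
    cv2.circle(a,(int((u[0]-169.5)*4),int((u[1]-169.5)*3.7)),2,(255,0,0),-1)
cv2.imwrite("pics/l1.png",a[:,:,::-1])
for d in models.tip_of(p,"perch_end_a"): 
    X=at_z(p,d["xy"],.117)-[.525,.2305,0]; print(d,X@[C,S,0],X@[-S,C,0])
E
```

```text
t 7.0 grasp in frame [-28.2  -0.6 129. ] tilt err vec [ 0.0001 -0.0002 -0.    ] tool d mm [-9.8 -0.5 -3. ] F [-0.1  0.1 -1.2] w 17.2 ff 30.0 q [ 0.32  0.12  1.53 -0.    1.5   1.72]
100 [229.43428864 215.58641175]
112 [228.9477842  211.76140967]
{'xy': [231.2, 210.2], 'confidence': 0.62} 0.11582786774289817 -0.007407494780571399
```

View pics/l1.png

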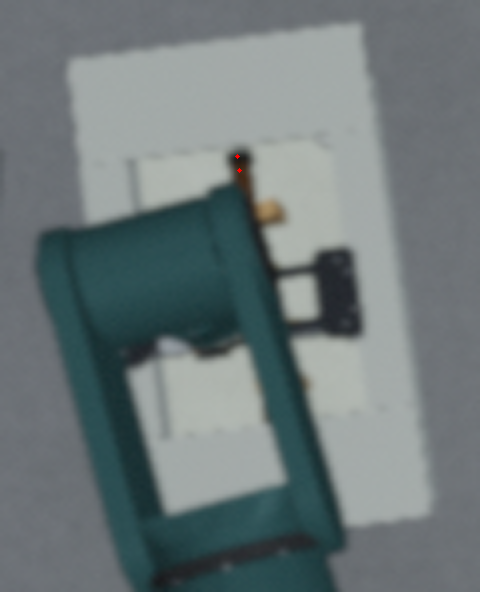

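Cap A shows at crop (238,157), inside the opening, about 116 mm from the tub's centre. So the perch centre is about 6 mm toward +x. Next I'll shift another 14 mm and start tilting.

Call:
step_arm(commands=[[[-7,0,0,0,0,0,10],[-7,0,0,0,0,0,10],[0,0,0,0,0,0,10],[-9.6,0,0.2,0,0.05,0,10],[-9.6,0,0.2,0,0.05,0,10],[-9.6,0,0.2,0,0.05,0,10],[-9.6,0,0.2,0,0.05,0,10],[-9.6,0,0.2,0,0.05,0,10],[-9.6,0,0.2,0,0.05,0,10],[0,0,0,0,0,0,10],[0,0,0,0,0,0,10]]])

```text
time: 8.48
tool_pos: [0.4281, 0.213, 0.3011]
ee_rot: [-3.142, -0.3, 0.173]
wrist_force: [0.2, -0.3, -0.8]
width: 0.0171
finger_force: 30.0
```

```bash
python3 d.py tub -42 150 35; python3 - <<'E'
from h import *
p=eyes.snapshot("top"); im=p["color"]
a=cv2.resize(im[170:330,170:290],None,fx=4,fy=3.7,interpolation=2)
b=eyes.snapshot("scene")["color"][120:280,250:420]; b=cv2.resize(b,None,fx=1.85*1.0,fy=3.7/2,interpolation=2)
o=np.zeros((592,800,3),np.uint8); o[:,:480]=a[:592]; o[:b.shape[0],480:480+b.shape[1]]=b[:,:320]
cv2.imwrite("pics/l2.png",o[:,:,::-1])
E
```

```text
t 8.47 grasp in frame [-45.3  -0.5 129.2] tilt err vec [ 1.000e-04  3.109e-01 -2.000e-04] tool d mm [-45.7  -0.5 -10.3] F [ 0.2 -0.3 -0.8] w 17.1 ff 30.0 q [ 0.36 -0.12  1.8  -0.06  1.17  1.77]
```

View pics/l2.png

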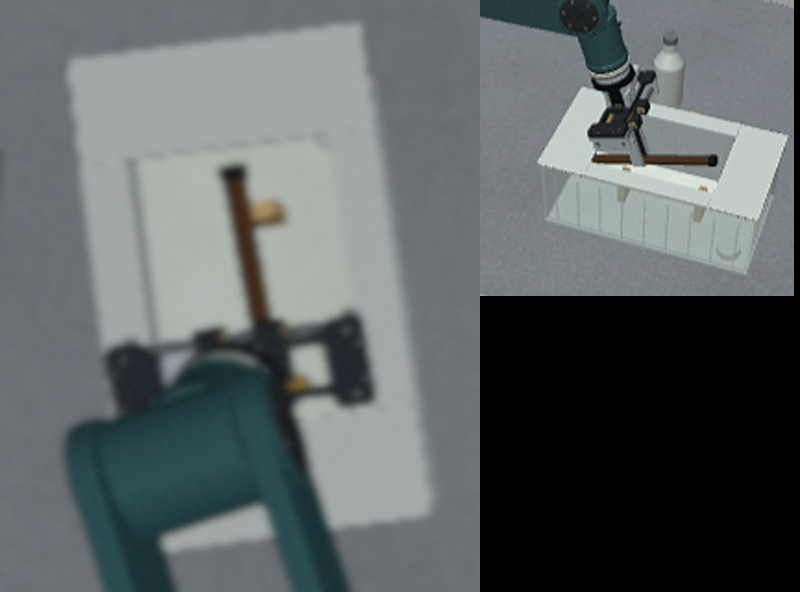

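End A is above the opening, at crop (232,172), and nothing is touching. I'll tilt further while lifting, then slide along the perch's axis.

Call:
step_arm(commands=[[[-7,0,-5,0,0.05,0,10],[-7,0,-5,0,0.05,0,10],[-7,0,-5,0,0.05,0,10],[-7,0,-5,0,0.05,0,10],[-7,0,-5,0,0.05,0,10],[-7,0,-5,0,0.05,0,10],[0,0,0,0,0,0,10],[0,0,0,0,0,0,10]]])

```text
time: 9.57
tool_pos: [0.3785, 0.2043, 0.311]
ee_rot: [3.142, -0.599, 0.173]
wrist_force: [0.1, 0.3, 0.2]
width: 0.017
finger_force: 30.0
```

```bash
python3 d.py tub 20 210 34.4; python3 - <<'E'
from h import *
b=eyes.snapshot("scene")["color"][80:280,220:440]; cv2.imwrite("pics/l3.png",cv2.resize(b,None,fx=2.9,fy=2.9,interpolation=2)[:,:,::-1])
E
```

```text
t 9.57 grasp in frame [-47.3  -0.6 162.4] tilt err vec [ 0.0003  0.001  -0.0003] tool d mm [82.2 -0.6 -1.4] F [0.1 0.3 0.2] w 17.0 ff 30.0 q [ 0.41 -0.33  1.98 -0.17  0.91  1.87]
```

View pics/l3.png

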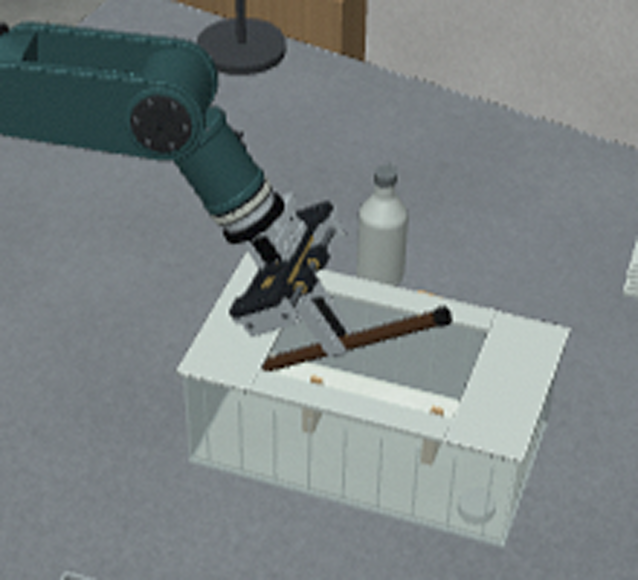

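The perch is tilted about 34°, end A is well out at (443,315), and end B is still under the cover. Next I'll slide it along its axis and then raise it.

Call:
step_arm(commands=[[[21,0,0,0,0,0,10],[21,0,0,0,0,0,10],[21,0,0,0,0,0,10],[21,0,0,0,0,0,10],[0,0,0,0,0,0,10],[10,0,-15,0,0,0,10],[10,0,-15,0,0,0,10],[10,0,-15,0,0,0,10],[10,0,-15,0,0,0,10],[10,0,-15,0,0,0,10],[0,0,0,0,0,0,10],[0,0,0,0,0,0,10]]])

```text
time: 11.12
tool_pos: [0.4453, 0.216, 0.4477]
ee_rot: [3.141, -0.599, 0.173]
wrist_force: [-1.8, 0.2, -0.6]
width: 0.0171
finger_force: 30.0
```

```bash
python3 d.py tub 20 300 0; python3 d.py tray -6 300 0;python3 - <<'E'
from h import *
b=eyes.snapshot("scene")["color"][60:280,200:440]; cv2.imwrite("pics/l4.png",cv2.resize(b,None,fx=2.7,fy=2.7,interpolation=2)[:,:,::-1])
E
```

```text
t 11.12 grasp in frame [ 20.4  -0.6 299. ] tilt err vec [ 4.000e-04 -5.985e-01 -1.000e-04] tool d mm [101.7  -0.6  30.2] F [-1.8  0.2 -0.6] w 17.1 ff 30.0 q [ 0.37 -0.22  1.63 -0.12  1.15  1.78]
t 11.12 grasp in frame [105.1 423.7 299. ] tilt err vec [ 0.0039 -0.5985 -0.0116] tool d mm [ 14.3 425.  -29.2] F [-1.8  0.2 -0.6] w 17.1 ff 30.0 q [ 0.37 -0.22  1.63 -0.12  1.15  1.78]
```

View pics/l4.png

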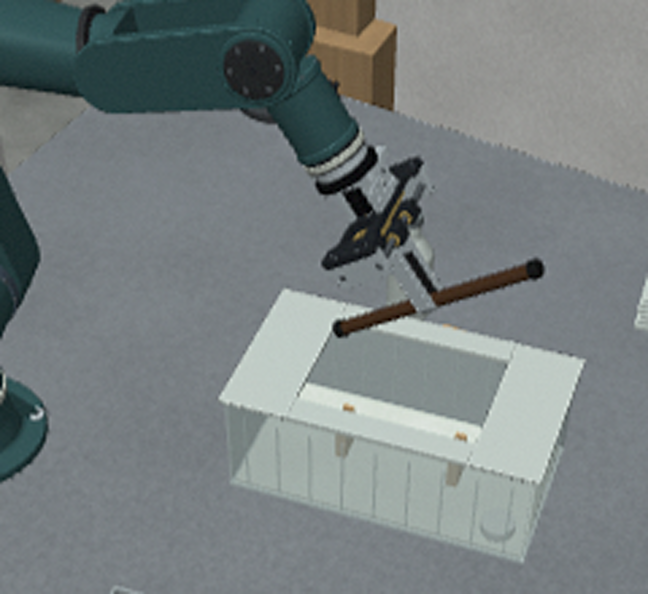

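The perch is fully out, with its ends at (340,328) and (535,268). I'll level it and carry it toward the tray.

Call:
step_arm(commands=[[[19,0,1,0,-0.1,0,10],[19,0,1,0,-0.1,0,10],[19,0,1,0,-0.1,0,10],[19,0,1,0,-0.1,0,10],[19,0,1,0,-0.1,0,10],[19,0,1,0,-0.1,0,10],[0,15,0,0,0,0.006,10],[-5,35,0,0,0,-0.018,10],[-10,40,0,0,0,0,10],[-12,40,0,0,0,0,10],[-12,40,0,0,0,0,10],[-12,40,0,0,0,0,10],[-12,40,0,0,0,0,10],[-12,40,0,0,0,0,10],[-10,40,0,0,0,0,10],[-10,40,0,0,0,0,10],[-5,30,0,0,0,0,10],[0,15,0,0,0,0,10],[0,0,0,0,0,0,10],[0,0,0,0,0,0,10]]])

```text
time: 13.68
tool_pos: [0.5286, -0.1909, 0.4815]
ee_rot: [-3.141, -0.0, 0.186]
wrist_force: [-0.3, -0.3, -0.5]
width: 0.0174
finger_force: 30.0
```

```bash
python3 d.py tray -5 162 0
```

```text
t 13.68 grasp in frame [ 10.7   9.7 301.5] tilt err vec [-0.0002 -0.0004  0.0011] tool d mm [-15.7   9.7 139.4] F [-0.3 -0.3 -0.5] w 17.4 ff 30.0 q [-0.45  0.11  1.19  0.    1.84  0.94]
```

Call:
step_arm(commands=[[[-6,4,15,0,0,0,10],[-6,4,25,0,0,0,10],[-4,2,25,0,0,0,10],[0,0,25,0,0,0,10],[0,0,20,0,0,0,10],[0,0,15,0,0,0,10],[0,0,10,0,0,0,10],[0,0,4,0,0,0,10],[0,0,0,0,0,0,10],[0,0,0,0,0,0,10],[0,0,0,0,0,0,10],[0,0,0,0,0,0,10]]])

```text
time: 15.18
tool_pos: [0.5148, -0.2047, 0.3427]
ee_rot: [3.141, -0.001, 0.185]
wrist_force: [-0.6, -0.7, 0.5]
width: 0.0172
finger_force: 30.0
```

```bash
python3 d.py tray -5 162 0; python3 - <<'E'
from h import *
o=[]
for c in("top","scene"):
    p=eyes.snapshot(c); im=p["color"].copy()
    C,S=np.cos(.1853),np.sin(.1853)
    for d in models.tip_of(p,"perch_end_a")[:2]:
        X=at_z(p,d["xy"],.15)-[.5199,-.2024,0]; print(c,round(d["confidence"],2),d["xy"],"tray x,y",round(X@[C,S,0],3),round(X@[-S,C,0],3))
    r=im[160:340,300:440] if c=="top" else im[180:400,180:400]
    o.append(cv2.resize(r,(400,500),interpolation=2))
cv2.imwrite("pics/l5.png",np.hstack(o)[:,:,::-1])
E
```

```text
t 15.18 grasp in frame [ -5.3  -1.4 162.7] tilt err vec [ 0.0005 -0.0005 -0.0001] tool d mm [ 0.4 -1.3  0.7] F [-0.6 -0.7  0.5] w 17.2 ff 30.0 q [-0.48  0.12  1.46 -0.    1.56  0.9 ]
top 0.77 [384.7, 298.1] tray x,y -0.136 0.003
top 0.65 [371.8, 205.7] tray x,y 0.141 -0.007
scene 0.68 [323.1, 305.0] tray x,y 0.141 0.001
scene 0.56 [228.5, 281.9] tray x,y -0.143 -0.012
```

View pics/l5.png

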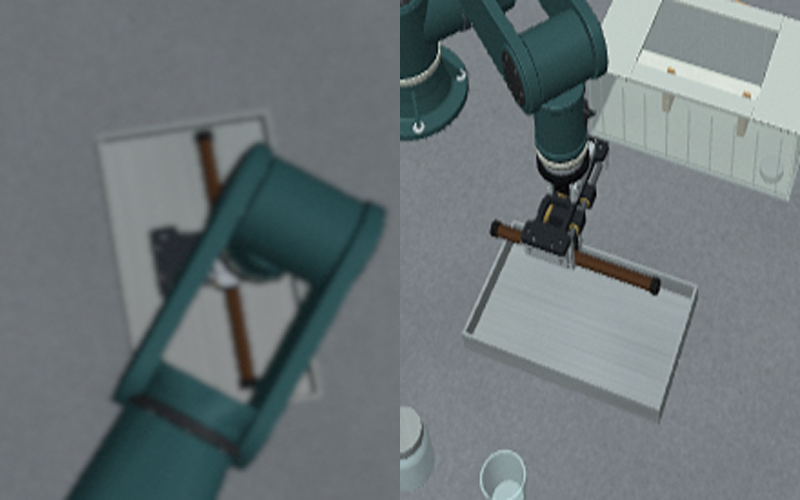

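The perch is level and centred over the tray, with its ends at ±140 mm against the ±170 mm limit. It is gripped at 30 N and at rest, so I'm handing in.

```bash
python3 -c "
from bench import robot
print(robot.close_job())"
```

```text
the job is handed in; nothing more can be done
None
```

I tilted the perch out of the tub end first and handed in holding it level, about 15 cm above the table and wholly over the tray; I saw no sign of contact with the tub, and the judge returned no verdict.

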